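# Fit the battery cassette and hold the test button of an emergency light

## Robot

A 6-joint arm with a two-finger parallel gripper is mounted at the origin on the work surface. World frame = base frame: x ahead of the robot, y to its left, z up, the work surface at z = 0. Lengths are in m, angles in rad, forces in N, time in s.
With the tool pointing down it reaches from about 0.425 to 0.95 m from the base axis. Payload 3.5 kg.
Tool frame: the origin (TCP) lies at the very end of the fingers, on their centre line; the grasp point (between the pads) lies 19 mm behind it; z points along the fingers, y is the direction in which the jaws open and shut (so a half turn about z gives the same grasp; the last joint's range is limited). The gripper opens to 85 mm and grips with 20 to 120 N. Pads are 22 mm wide; open, the fingers measure 114 mm over their backs; the gripper's body (76 mm by 85 mm) begins 54 mm behind the grasp point. The pads swing forward as they close: fully open they stand 13 mm farther back than shut.
Start: joints at [0.973, 0.286, 1.577, -0, 1.279, -0.15], TCP at [0.292, 0.608, 0.231] pointing down, gripper open.
Joint ranges: [-2.77, 2.77], [-0.9, 2.22], [0.21, 2.48], [-1.53, 4.67], [0.24, 2.81], [-2.84, 2.84]. Speed limits (rad/s): [2.79, 2.79, 3.14, 3.14, 3.14, 3.14].

## Interface

Orientations are given as a unit quaternion [x, y, z, w].
In Python, from plant import get_state, vision, ctrl, cut_out gives the robot as it stands.
- The arm moves only by the tool jog_arm, never from a script. Its argument "commands" is text: rows parted by semicolons, each of 6 numbers parted by spaces: the shift along the world's x, y, z in m, then the turn, a rotation vector about the world's x, y, z in rad. A call has 1 to 20 rows; each row is the pose to reach, as a shift and turn from the pose commanded when the call began; what a row does not reach only later rows make up. A row lasts 1/8 s, in which the tool goes at most 62.5 mm and 10.7 degrees, less where a joint would pass 70% of its speed; a pose out of reach is approached as far as the arm can. A call with a gripper value outside its range is refused whole. "gripper" is the opening in per cent of the stroke, from 0 (shut) to 100 (fully open), set as the call begins (left out, the last holds). The fingers move at their own pace and stop on an object; "grip_force" is the grip in N (left out, the last holds). Time passes only in rows, so rows that repeat a pose let the fingers close. It gives the time, the measured TCP pose, the force and the opening at its end, in the units of the state.
- get_state(): the state, without advancing time (a new reading comes with each control period).
- vision.read_camera(name): name is "scene" or "top"; returns a dict with "frame" (420x560x3 uint8, red, green, blue), "z_map" (420x560 float32, m along the optical axis (not along the pixel's ray), 0 where there is no reading), "fx", "fy", "cx", "cy" (pixels), "R" (3x3) and "t" (3): a world point X has camera coordinates R X + t. Camera axes: x right, y down, z forward; pixel columns grow to the right and rows downward; lengths in m; the calibration is good to about 2 mm. A picture is of the moment at which its call begins.
- ctrl.sign_off(): hands the job in, once; it reports no verdict.
Trained networks look in the newest picture that a camera, given by its name, has taken for a name from the list of things; names that differ only in an ending like _2 or _b are one class to them, and where a whole thing is asked for, a point or a joint stands for the part that bears it (a point fixed in the world has none). Each returns a list of dicts, best first, with "conf" (0 to 1); they miss things now and then, are a little off and sometimes report something else, mostly with a low value. They report only what shows in the picture. A call takes as long as a camera call. They do not tell look-alikes from the thing itself.
- cut_out(camera, query): "pixels" (420x560 bool, what is visible of it) and "box" ([centre column, centre row, width, height] in pixels, round what is visible of it).
The state is a dict: "time": time; "qpos": joint angles; "dq": joint speeds; "joint_efforts": joint torques, N m; "eef_pos": TCP position; "tcp_rot": TCP orientation; "contact_force": force on the tool from outside, world axes, zero at the start; "wrist_torque": the same for the moment, N m; "opening": opening from 0.0 (shut) to 1.0 (fully open).
Only numpy, scipy, OpenCV 4.12 (cv2) and the standard library are available. Lean on these libraries where they do the work, as an engineer would, in place of code of your own. Each camera call takes 0.05 s, during which the arm holds its last target.

## Task

Slide the battery cassette fully home in the well of the emergency light, so that its flange lies flush on the white face. Then take the slim screwdriver from the tool rack, reach its blade through the small round test hole and hold the recessed test button fully down: finish like that, still gripping the screwdriver upright with the button held down and the cassette in place. Leave the other two tools in the rack and the glass shade where they are.

Things in the scene. Friction and masses are not known exactly. Their poses are not given: they have to be found in the camera images.
- luminaire: White emergency light lying on its back, fixed on the bench, 150 (x) x 280 (y) x 80 mm high, flat face up. Origin: centre of its underside, z up. Its -y part is a clear lens over an LED board; the gear end towards +y has the battery well and, nearer the end, the round test hole; a black cable gland (22 mm diameter, 24 mm long) stands out of the +y end.
- well_mouth (a point): Centre of the battery well's rectangular mouth, in the plane of the light's face (80 mm above the bench), axes as the light's. The well is a straight vertical pocket, 46.5 mm along the light's x by 26.5 mm along its y, 66 mm deep, with solid face around it.
- test_hole (a point): Centre of the round test hole's mouth, in the plane of the light's face (80 mm above the bench), 55 mm from the well's centre along the light's +y, axes as the light's. The hole is straight, vertical, 13 mm in diameter; the grey button (11 mm diameter) lies in it with its top 12 mm below the face.
- test_button (a joint): Travel of the recessed test button in m: 0 at rest, 0.004 fully down (a hard stop). It is sprung: starts to move at 1.5 N, fully down at 4.5 N, springs back when let go.
- cassette: Battery cassette, about 140 g, standing upright, loose on the bench, 92 mm high. Origin: centre of its underside, z up. Black body 44 (x) x 24 (y) mm, 62 mm high, lowest 5 mm tapered to 38 x 18; above it a flange 54 x 34 x 4 mm. Goes upright into the well, its x along the light's x, either way round; home, the flange lies on the face and the underside is 62 mm below the face.
- cassette_grip (a point): Centre of the cassette's grip, 79 mm above its underside, axes as the cassette's. The grip is a black ridge on top of the flange, 40 mm (x) x 16 mm (y), 26 mm high (from 66 to 92 mm above the underside), to be taken from above across its 16 mm.
- screwdriver: Slim screwdriver, about 70 g, hanging upright in the rack, 170 mm long. Origin: the end of its blade, z up along it. Round steel blade, 5 mm diameter, 80 mm long, rounded end; black collar 26 mm diameter (80 to 88 mm from the blade's end) resting on the rack; round black handle, 20 mm diameter from 98 to 165 mm. Thinnest handle of the three tools; hangs in any of the three holes.
- screwdriver_tip (a point): The end of the screwdriver's blade (same point as the screwdriver's origin).
- rack: Aluminium tool rack, fixed on the bench, 180 (its x) x 70 (its y) x 90 mm high, open at front and back. Origin: centre of its underside. Three 19 mm holes in its 6 mm thick top plate, 55 mm apart along its x, the middle one at its centre, each with one tool hanging in it; a tool's lower end hangs 10 mm above the bench.
- nut_driver: Bystander: nut driver with the thickest straight black handle (32 mm diameter) and a 16 mm socket, hanging in the rack, 182 mm long. Origin: its lower end.
- reamer: Bystander: tapered reamer with a short pear-shaped wooden handle (36 mm diameter), hanging in the rack, 140 mm long. Origin: its lower end.
- opal_shade: Bystander: round white opal glass shade with a brass ring on top, standing beyond the work, 112 mm diameter, 62 mm high. Origin: centre of its underside.
Things that resemble listed ones, but are neither listed nor needed, are in the scene too. Leave any blue look-alike of the screwdriver alone.

How it is judged:
On the way, in this order (a step that is already met when the one before it is completed fails the run):
1. the cassette is fully home in the well, its flange on the face (z of cassette in the frame of well_mouth below -0.0595 m and horizontal distance between cassette and well_mouth below 0.005 m and angle between the z axis of cassette and the z axis of luminaire, either way round below 0.06 rad), for 0.2 s.
2. the screwdriver's blade is through the test hole and has pushed the button down (z of screwdriver_tip in the frame of test_hole below -0.012 m and horizontal distance between screwdriver_tip and test_hole below 0.008 m and value of joint test_button above 0.003 m), for 0.1 s.
At the end, for the whole second after the job is handed in: The gripper still holds the screwdriver (within 20 degrees of upright) with its blade through the test hole, pressing the button at least 3 mm down of its 4 mm with more than 2 N; the cassette, no longer touched by the fingers, is in the well within 2.5 mm of its full depth, upright within 0.06 rad (all of step 1 and all of step 2 and contact force between screwdriver and luminaire above 2 N and contact force between the fingers and screwdriver above 2 N and angle between screwdriver's own z axis and vertical below 0.35 rad and contact force between the fingers and cassette below 0.5 N); the arm keeps its last pose, push and grip.
It fails at once if the nut driver or the reamer was moved from its place in the rack (distance of any of nut_driver, reamer from where it was at the start of the episode above 0.025 m).
It fails at once if the glass shade was pushed away (distance of opal_shade from where it was at the start of the episode above 0.03 m).
It also fails if it takes over 58 s, if anything falls off the work surface, if the arm or the gripper's body presses on something with over 40 N, if the wrist force passes 120 N, or if a joint passes its speed limit or range.

## Working session

There is one attempt and no reset: what is moved stays moved. The work goes in short steps, Python scripts to look and compute and a tool call to move; the robot and the scene stay as the last step left them, time stands still between calls to the robot, and variables do not carry over. Pictures are saved under pics/ and viewed, and the job is handed in when it is done.

Besides the shell and the picture viewer there is one more tool, called after "Emit:" as name(argument=value, ...), one argument or row to a line, values as JSON. jog_arm: Moves the arm, as the interface text tells. Its arguments: {"type":"object","properties":{"commands":{"type":"string"},"gripper":{"type":"number"},"grip_force":{"type":"number"}},"required":["commands"]}

```bash
ls; mkdir -p pics; cat > h.py <<'E'
import numpy as np, cv2
from plant import get_state, vision, ctrl, cut_out
def cam(n,save=None):
    d=vision.read_camera(n)
    if save: cv2.imwrite('pics/'+save,d['frame'][:,:,::-1])
    return d
def pts(d):
    z=d['z_map'].astype(float); v,u=np.mgrid[:z.shape[0],:z.shape[1]]
    P=np.stack([(u-d['cx'])/d['fx']*z,(v-d['cy'])/d['fy']*z,z],-1)
    W=(P-np.array(d['t']))@np.array(d['R'])
    W[z==0]=np.nan
    return W
E
python3 - <<'E'
from h import *
s=get_state(); print({k:np.round(v,3) for k,v in s.items()})
for n in('scene','top'):
    d=cam(n,n+'0.png'); print(n,d['fx'],d['cx'],d['cy'],np.round(d['R'],3).tolist(),np.round(d['t'],3))
    np.savez(n+'0.npz',**d)
    W=pts(d)
    for q in('luminaire','cassette','screwdriver','rack','nut_driver','reamer','opal_shade'):
        for r in cut_out(n,q):
            m=r['pixels']; w=W[m]; w=w[~np.isnan(w[:,0])]
            print(q,round(r['conf'],2),np.round(r['box']),m.sum(),np.round(np.median(w,0),3) if len(w) else None, np.round(np.percentile(w[:,2],98),3) if len(w) else None)
E
```

```text
pics
{'time': np.float64(0.0), 'qpos': array([ 0.973,  0.287,  1.578,  0.   ,  1.279, -0.15 ]), 'dq': array([-0.001,  0.001, -0.001,  0.   ,  0.   ,  0.001]), 'joint_efforts': array([ 0.0000e+00, -4.0599e+01, -2.9262e+01, -0.0000e+00,  6.0000e-03,
       -0.0000e+00]), 'eef_pos': array([0.292, 0.608, 0.23 ]), 'tcp_rot': array([ 0.222,  0.975, -0.001, -0.   ]), 'contact_force': array([0.547, 0.029, 0.308]), 'wrist_torque': array([ 0.016, -0.005, -0.031]), 'opening': np.float64(1.0)}
scene 468.65915525719845 278.90906870320595 199.94423382260916 [[-0.841, 0.541, 0.003], [0.414, 0.646, -0.642], [-0.349, -0.538, -0.767]] [ 0.496 -0.231  1.22 ]
luminaire 0.96 [271. 136. 139. 106.] 8376 [ 0.523 -0.142  0.079] 0.082
cassette 0.9 [320. 219.  34.  40.] 800 [0.574 0.114 0.065] 0.093
cassette 0.69 [272. 134. 137. 104.] 8210 [ 0.523 -0.14   0.079] 0.082
screwdriver 0.78 [373. 239.  19.  42.] 543 [0.564 0.244 0.138] 0.181
screwdriver 0.66 [336. 324.  22.  48.] 527 [0.699 0.321 0.135] 0.171
screwdriver 0.64 [395. 304.  25.  56.] 597 [0.592 0.341 0.128] 0.171
rack 0.95 [366. 270. 111.  84.] 4482 [0
[... 350 characters left out ...]
3 [[0.004, -1.0, -0.029], [-0.988, 0.0, -0.153], [0.153, 0.029, -0.988]] [0.063 0.627 1.073]
luminaire 0.59 [389. 265. 137. 106.] 8682 [ 0.5   -0.168  0.079] 0.084
cassette 0.89 [263. 237.  17.  26.] 359 [0.562 0.107 0.067] 0.094
screwdriver 0.76 [168. 178.  17.  18.] 160 [0.687 0.312 0.139] 0.171
screwdriver 0.55 [202. 236.  13.  13.] 148 [0.554 0.235 0.157] 0.182
screwdriver 0.55 [158. 226.  25.  14.] 186 [0.581 0.332 0.131] 0.171
rack 0.96 [208. 240.  45.  82.] 2023 [0.548 0.224 0.089] 0.093
reamer 0.78 [197. 264.  25.  19.] 240 [0.502 0.245 0.147] 0.153
reamer 0.28 [389. 264. 138. 104.] 8517 [ 0.5   -0.168  0.079] 0.084
opal_shade 0.96 [269. 163.  50.  43.] 1591 [0.746 0.103 0.046] 0.065
```

```bash
python3 - <<'E'
import numpy as np,cv2
for n,(a,b,c,e) in {'scene':(80,360,190,460),'top':(130,330,130,470)}.items():
    f=np.load(n+'0.npz')['frame'][a:b,c:e,::-1]
    s=min(800/f.shape[1],600/f.shape[0])
    cv2.imwrite(f'pics/{n}1.png',cv2.resize(f,None,fx=s,fy=s,interpolation=cv2.INTER_CUBIC))
    print(s)
E
```

```text
2.142857142857143
2.3529411764705883
```

View pics/scene1.png

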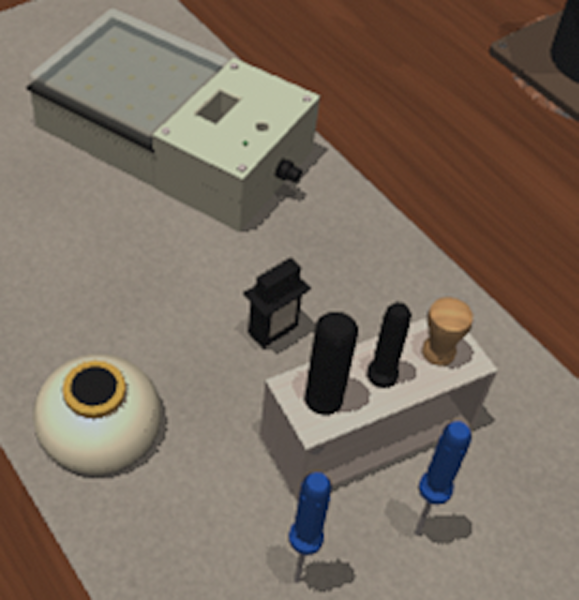

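View pics/top1.png

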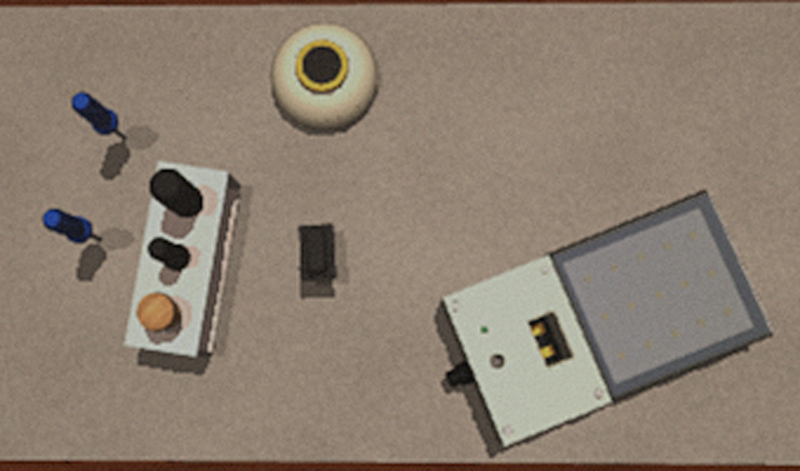

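```bash
cat >> h.py <<'E'
def ortho(d,z0,x0,x1,y0,y1,r=0.0005):
    # rows: x decreasing, cols: y decreasing  (top-view like)
    xs=np.arange(x1,x0,-r); ys=np.arange(y1,y0,-r)
    X,Y=np.meshgrid(xs,ys,indexing='ij')
    P=np.stack([X,Y,np.full_like(X,z0)],-1)@np.array(d['R']).T+np.array(d['t'])
    u=P[...,0]/P[...,2]*d['fx']+d['cx']; v=P[...,1]/P[...,2]*d['fy']+d['cy']
    return cv2.remap(d['frame'],u.astype(np.float32),v.astype(np.float32),cv2.INTER_CUBIC)
E
python3 - <<'E'
from h import *
for n in('top','scene'):
    d=dict(np.load(n+'0.npz'))
    o=ortho(d,0.08,0.36,0.60,-0.28,0.02)
    cv2.imwrite(f'pics/o_{n}.png',o[:,:,::-1])
    W=pts(d)
    # plane height bench/face check
    m=np.abs(W[...,2]-0.08)<0.006
    print(n, np.nanmedian(W[...,2][m]), np.nanmedian(W[...,2][np.abs(W[...,2])<0.008]))
E
```

```text
top 0.07936535653516591 -4.5605526841786236e-05
scene 0.07992993486994375 0.0006370640543369785
```

View pics/o_top.png

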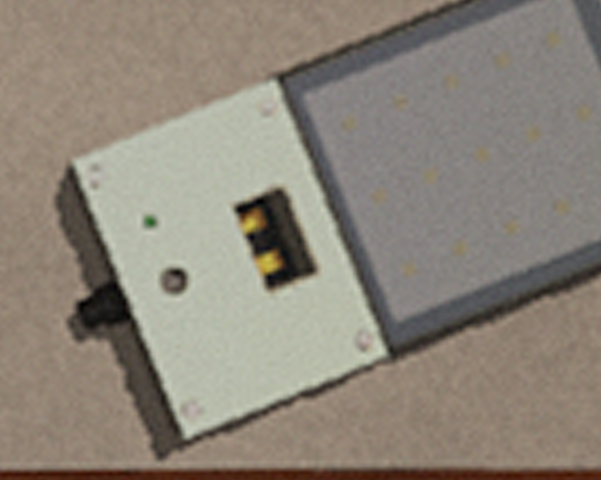

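View pics/o_scene.png

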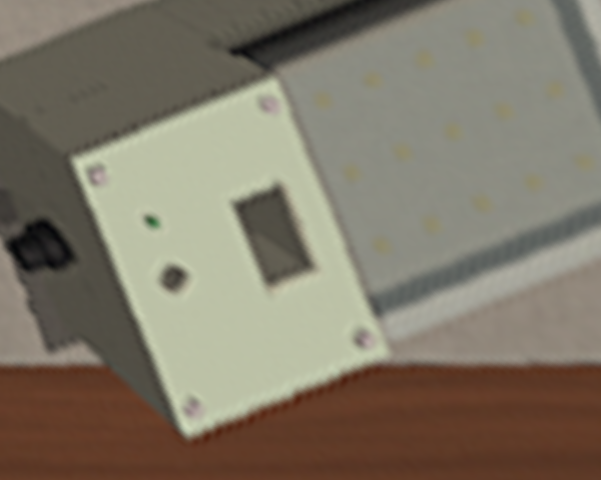

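```bash
python3 - <<'E'
from h import *
for n in('top','scene'):
    d=dict(np.load(n+'0.npz'))
    x1,y1=.6,.02
    o=ortho(d,0.08,0.36,0.60,-0.28,0.02)
    g=cv2.cvtColor(o,cv2.COLOR_RGB2GRAY)
    val=o.min(2).astype(int); 
    for nm,(c0,c1,r0,r1) in {'well':(225,325,175,300),'hole':(155,195,258,300)}.items():
        for th in (120,140):
            m=(val[r0:r1,c0:c1]<th).astype(np.uint8)
            k,lab,st,ce=cv2.connectedComponentsWithStats(m)
            i=1+np.argmax(st[1:,4]); cs,_=cv2.findContours((lab==i).astype(np.uint8),0,2)
            (cx,cy),(w,h),a=cv2.minAreaRect(max(cs,key=len))
            print(n,nm,th,'x',round(x1-(cy+r0)*.0005,4),'y',round(y1-(cx+c0)*.0005,4),'size',round(w/2,1),round(h/2,1),round(a,1))
    # face rect : fit using edges
    o=ortho(d,0.092,0.50,0.64,0.04,0.18,0.00025); cv2.imwrite(f'pics/c_{n}.png',o[:,:,::-1])
    o=ortho(d,0.165,0.46,0.68,0.18,0.40,0.0005); cv2.imwrite(f'pics/s_{n}.png',o[:,:,::-1])
a=[np.hstack([cv2.imread(f'pics/{k}_{n}.png') for n in('top','scene')]) for k in 'cs']
cv2.imwrite('pics/cc.png',cv2.resize(a[0],(800,400)));cv2.imwrite('pics/ss.png',cv2.resize(a[1],(800,400)))
# 3D top points
for n in('top','scene'):
    d=dict(np.load(n+'0.npz')); W=pts(d)
    inb=lambda a,b,c,e:(W[...,0]>a)&(W[...,0]<b)&(W[...,1]>c)&(W[...,1]<e)
    m=inb(.5,.64,.05,.17)&(W[...,2]>.085)&(W[...,2]<.1); w=W[m]
    r=cv2.minAreaRect((w[:,:2]*1000).astype(np.float32)); print(n,'grip',m.sum(),r,np.median(w[:,2]))
    m=inb(.5,.64,.05,.17)&(W[...,2]>.06)&(W[...,2]<.076); w=W[m]
    print(n,'flange',m.sum(),cv2.minAreaRect((w[:,:2]*1000).astype(np.float32)))
    for z0 in (.10,.12,.14,.16,.172):
        m=inb(.53,.595,.2,.27)&(abs(W[...,2]-z0)<.006); w=W[m]; print(z0,m.sum(),np.round(np.mean(w,0),4),np.round(np.ptp(w,0),4) if len(w) else '')
E
```

```text
top well 120 x 0.4809 y -0.1177 size 48.3 28.6 68.2
top well 140 x 0.4808 y -0.1178 size 49.8 29.7 68.3
top hole 120 x 0.4595 y -0.067 size 13.0 13.0 90.0
top hole 140 x 0.4595 y -0.067 size 14.0 14.0 90.0
scene well 120 x 0.4825 y -0.1168 size 46.7 26.8 67.7
scene well 140 x 0.4826 y -0.1171 size 49.0 29.1 67.6
scene hole 120 x 0.4609 y -0.0665 size 12.1 12.3 26.6
scene hole 140 x 0.4609 y -0.0665 size 13.5 13.9 31.0
top grip 130 ((564.16943359375, 106.75125885009766), (40.39535903930664, 16.221149444580078), 0.2458767145872116) 0.09122519297129213
top flange 200 ((563.4286499023438, 107.38081359863281), (53.7585563659668, 32.80367660522461), 0.5394977331161499)
0.1 41 [0.5573 0.2353 0.0971] [0.0564 0.0643 0.0104]
0.12 13 [0.5595 0.2332 0.1204] [0.0492 0.0117 0.0104]
0.14 11 [0.5558 0.2332 0.1412] [0.0487 0.0129 0.0119]
0.16 14 [0.5612 0.2336 0.1606] [0.0484 0.0109 0.0111]
0.172 45 [0.5563 0.2381 0.1741] [0.0495 0.0197 0.0116]
scene grip 178 ((567.5218505859375, 105.6835708618164), (41.006256103515625, 18.895599365234375), 5.8970232009887695) 0.09188883312560006
scene flange 238 ((566.6814575195312, 105.53671264648438), (53.521087646484375, 34.893585205078125), 2.2301747798919678)
0.1 99 [0.5636 0.2424 0.0991] [0.0385 0.0265 0.0116]
0.12 50 [0.564  0.2433 0.1203] [0.0147 0.0203 0.0115]
0.14 51 [0.564  0.2432 0.1396] [0.0149 0.0206 0.0119]
0.16 57 [0.5638 0.2435 0.1599] [0.0139 0.0209 0.0112]
0.172 80 [0.563  0.2428 0.173 ] [0.0215 0.0186 0.0118]
```

View pics/cc.png

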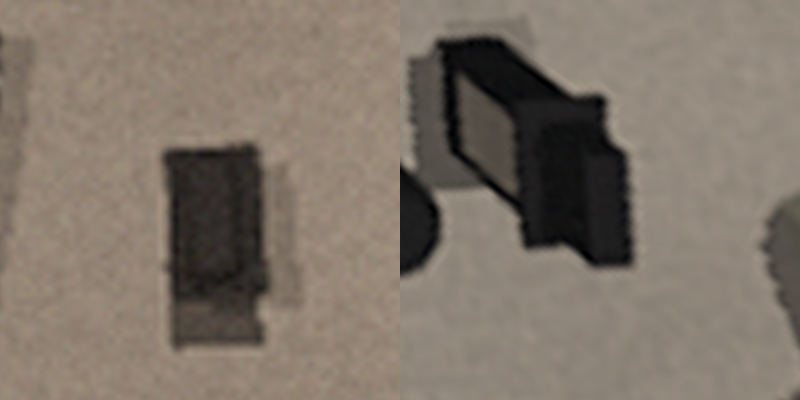

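View pics/ss.png

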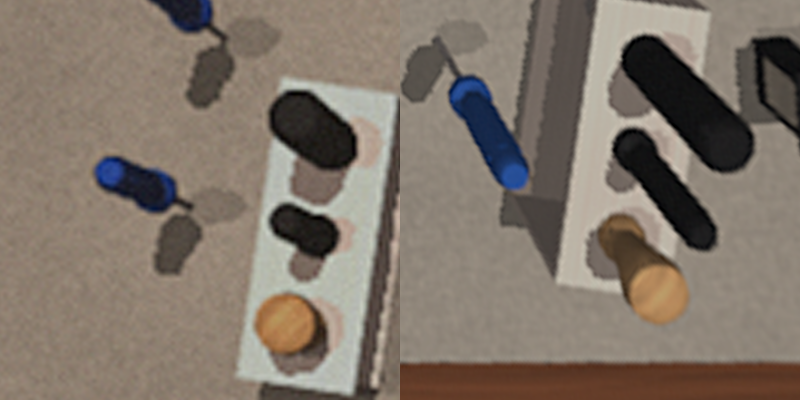

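```bash
cat > rk.py <<'E'
from h import *
from scipy.optimize import least_squares
def fit(n,c,rad,zlo,zhi,guess,R=.03):
    W=pts(c); 
    m=(np.hypot(W[...,0]-guess[0],W[...,1]-guess[1])<R)&(W[...,2]>zlo)&(W[...,2]<zhi)
    w=W[m]; C=-np.array(c['R']).T@np.array(c['t'])
    f=lambda p:np.hypot(w[:,0]-p[0],w[:,1]-p[1])-rad
    s=least_squares(f,guess,loss='soft_l1',f_scale=.001)
    return len(w),np.round(s.x,4),round(float(np.median(abs(s.fun))),4)
E
python3 - <<'E'
from rk import *
for n in('scene','top'):
    d=dict(np.load(n+'0.npz')); print(n,-d['R'].T@d['t'])
    print(fit(n,d,.010,.11,.165,(.557,.237),.022))
    W=pts(d); 
    m=(abs(W[...,0]-.557)<.11)&(abs(W[...,1]-.237)<.06)&(abs(W[...,2]-.09)<.003)
    print('rack',m.sum(),cv2.minAreaRect((W[m][:,:2]*1000).astype(np.float32)))
    for r in cut_out(n,'rack')[:1]:
        mm=r['pixels']&(abs(W[...,2]-.09)<.004); print(cv2.minAreaRect((W[mm][:,:2]*1000).astype(np.float32)))
    m=(abs(W[...,0]-.557)<.013)&(abs(W[...,1]-.237)<.013)&(W[...,2]>.174); print('top cap',W[m].mean(0),W[m][:,2].max())
E
```

```text
scene [0.93889426 0.53783397 0.78629368]
(248, array([0.5581, 0.2387]), 0.0004)
rack 2243 ((558.2607421875, 239.16738891601562), (71.58141326904297, 181.0488739013672), 81.50538635253906)
((558.2847900390625, 238.91693115234375), (71.96158599853516, 181.0611114501953), 81.85298919677734)
top cap [0.56031507 0.24046916 0.17856287] 0.18209706674276954
top [0.45562935 0.03138465 1.15741329]
(49, array([0.5563, 0.2407]), 0.0004)
rack 1501 ((556.332275390625, 240.74850463867188), (70.83280944824219, 180.07058715820312), 81.46067810058594)
((556.1234741210938, 240.3546905517578), (70.0755386352539, 179.7770233154297), 81.38725280761719)
top cap [0.55622632 0.24009767 0.17844925] 0.182830819646921
```

Emit:
jog_arm(
  commands="0.05 -0.09 0 0 0 0.1; 0.10 -0.18 0 0 0 0.2; 0.14 -0.25 0 0 0 0.3; 0.18 -0.32 0 0 0 0.4; 0.21 -0.38 0 0 0 0.466; 0.24 -0.44 0 0 0 0.466; 0.2735 -0.502 -0.02 0 0 0.466; 0.2735 -0.502 -0.04 0 0 0.466; 0.2735 -0.502 -0.06 0 0 0.466; 0.2735 -0.502 -0.06 0 0 0.466; 0.2735 -0.502 -0.06 0 0 0.466",
  gripper=60,
)

```text
time: 2.28
eef_pos: [0.5655, 0.1059, 0.1705]
tcp_rot: [-0.008, 1.0, 0.0, -0.001]
contact_force: [-0.2, 0.2, -0.3]
opening: 0.599
```

Emit:
jog_arm(
  commands="0 0 -0.04 0 0 0; 0 0 -0.075 0 0 0; 0 0 -0.095 0 0 0; 0 0 -0.1 0 0 0;0 0 -0.1 0 0 0",
)

```text
time: 2.9
eef_pos: [0.5664, 0.1071, 0.0724]
tcp_rot: [-0.009, 1.0, 0.0, 0.001]
contact_force: [-0.5, 0.6, 0.5]
opening: 0.599
```

Emit:
jog_arm(
  commands="0 0 0 0 0 0;0 0 0 0 0 0;0 0 0 0 0 0;0 0 0 0 0 0;0 0 0 0 0 0;0 0 0 0 0 0;0 0 0 0 0 0;0 0 0 0 0 0",
  gripper=0,
  grip_force=50,
)

```text
time: 3.9
eef_pos: [0.5669, 0.1065, 0.0727]
tcp_rot: [-0.009, 1.0, 0.0, 0.001]
contact_force: [0.4, 1.0, 5.6]
opening: 0.178
```

```bash
python3 - <<'E'
from h import *
d=cam('scene'); t=cam('top')
f=lambda i,a,b,c,e:cv2.resize(i[a:b,c:e,::-1],(400,400),interpolation=cv2.INTER_CUBIC)
cv2.imwrite('pics/g1.png',np.hstack([f(d['frame'],150,270,260,380),f(t['frame'],180,300,200,320)]))
print(get_state()['contact_force'])
E
```

```text
[-0.29551424  0.21835673  5.11637996]
```

View pics/g1.png

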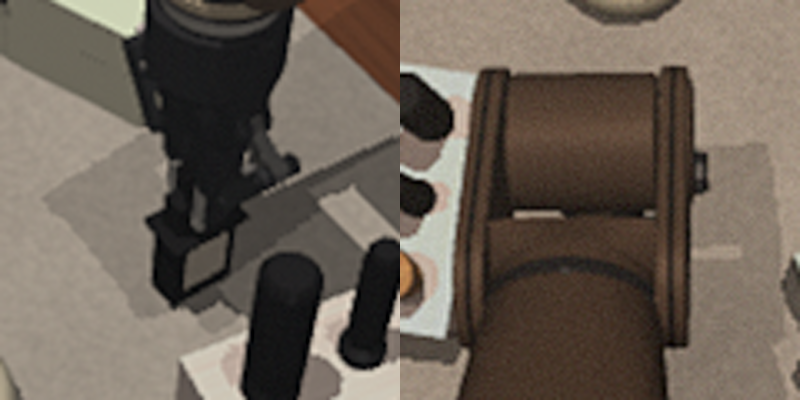

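Emit:
jog_arm(
  commands="0 0 0.04 0 0 0; 0 0 0.09 0 0 0; 0 0 0.13 0 0 0; -0.02 -0.05 0.13 0 0 0.1; -0.04 -0.1 0.13 0 0 0.2; -0.06 -0.15 0.13 0 0 0.3; -0.075 -0.2 0.13 0 0 0.37; -0.083 -0.223 0.13 0 0 0.37; -0.083 -0.223 0.11 0 0 0.37; -0.083 -0.223 0.11 0 0 0.37; -0.083 -0.223 0.11 0 0 0.37; -0.083 -0.223 0.11 0 0 0.37",
)

```text
time: 5.5
eef_pos: [0.4831, -0.1163, 0.1819]
tcp_rot: [-0.193, 0.981, -0.0, 0.0]
contact_force: [0.6, 0.1, -2.2]
opening: 0.173
```

```bash
python3 - <<'E'
from h import *
d=cam('scene'); t=cam('top'); np.savez('scene2.npz',**d); np.savez('top2.npz',**t)
f=lambda i,a,b,c,e:cv2.resize(i[a:b,c:e,::-1],(400,400),interpolation=cv2.INTER_CUBIC)
cv2.imwrite('pics/g2.png',np.hstack([f(d['frame'],80,200,220,340),f(t['frame'],200,340,310,450)]))
s=get_state();print(s['contact_force'],s['eef_pos'],s['tcp_rot'],s['opening'])
E
```

```text
[ 0.02029286  0.09395718 -0.409101  ] [ 0.48312394 -0.11636064  0.18194026] [-1.93263512e-01  9.81146751e-01 -3.30308685e-04  3.98599699e-04] 0.17542942263032058
```

View pics/g2.png

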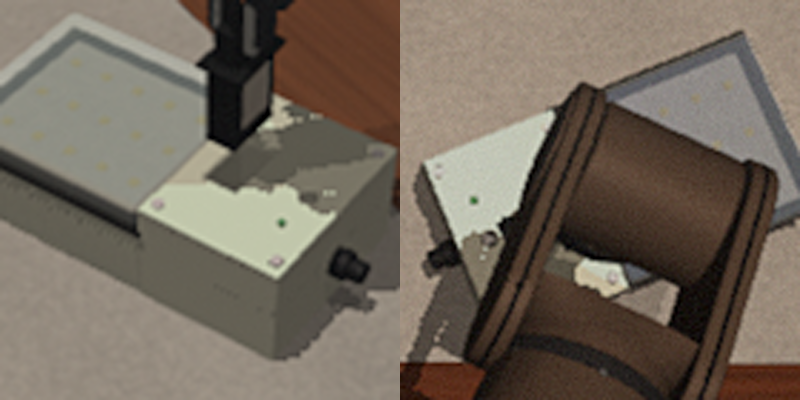

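```bash
python3 - <<'E'
from h import *
d=dict(np.load('scene2.npz')); W=pts(d)
s=get_state(); p=s['eef_pos']; q=s['tcp_rot']; yaw=2*np.arctan2(q[1],q[0])-np.pi; print(np.degrees(yaw))
yaw=(yaw+np.pi/2)%np.pi-np.pi/2; print(np.degrees(yaw))
c,sn=np.cos(yaw),np.sin(yaw)
D=W-p; L=np.stack([c*D[...,0]+sn*D[...,1],-sn*D[...,0]+c*D[...,1],W[...,2]],-1)
m=(abs(L[...,0])<.04)&(abs(L[...,1])<.03)&(W[...,2]>.118)&(W[...,2]<.165)
l=L[m]; print(len(l))
for ax,o,h in((0,1,.009),(1,0,.019)):
    sel=l[(abs(l[:,o])<h)&(l[:,ax]>0.006)]
    hist=np.histogram(sel[:,ax]*1000,bins=np.arange(6,34,1)); print(ax,len(sel),hist[0])
# underside height and flange
m=(abs(L[...,0])<.04)&(abs(L[...,1])<.03)&(W[...,2]>.09)
print(np.percentile(W[m][:,2],[.2,.5,1,2]))
# fit
F=l[(l[:,0]>.019)&(l[:,0]<.026)&(abs(l[:,1])<.009)]; G=l[(l[:,1]>.009)&(l[:,1]<.016)&(abs(l[:,0])<.018)]
print(len(F),np.median(F[:,0]),np.polyfit(F[:,1],F[:,0],1),np.polyfit(F[:,2],F[:,0],1)); print(len(G),np.median(G[:,1]),np.polyfit(G[:,0],G[:,1],1),np.polyfit(G[:,2],G[:,1],1))
E
```

```text
22.28660432041088
22.28660432041088
334
0 122 [ 0  2  0  0  0  1  0  0  2  0  0  4 10 25 42 28  7  1  0  0  0  0  0  0
  0  0  0]
1 161 [ 0  0 15 57 74 15  0  0  0  0  0  0  0  0  0  0  0  0  0  0  0  0  0  0
  0  0  0]
[0.11451813 0.1164261  0.11841034 0.12192516]
103 0.020664753367662582 [-0.00082001  0.02066886] [0.00099374 0.02052794]
143 0.010191037332575459 [-0.0013588   0.01024226] [-0.00128741  0.01042364]
```

Emit:
jog_arm(
  commands="0 0.0005 -0.02 0 0 0; 0 0.0005 -0.03 0 0 0; 0 0.0005 -0.034 0 0 0; 0 0.0005 -0.038 0 0 0; 0 0.0005 -0.038 0 0 0",
)

```text
time: 6.22
eef_pos: [0.4828, -0.1161, 0.1434]
tcp_rot: [-0.193, 0.981, -0.0, 0.0]
contact_force: [-0.0, -0.1, -1.5]
opening: 0.178
```

Emit:
jog_arm(
  commands="0 0 -0.003 0 0 0; 0 0 -0.006 0 0 0; 0 0 -0.009 0 0 0; 0 0 -0.012 0 0 0; 0 0 -0.012 0 0 0",
)

```text
time: 6.85
eef_pos: [0.4825, -0.116, 0.1309]
tcp_rot: [-0.193, 0.981, 0.0, -0.0]
contact_force: [0.1, -0.2, -0.9]
opening: 0.173
```

Emit:
jog_arm(
  commands="0 0 -0.005 0 0 0; 0 0 -0.01 0 0 0; 0 0 -0.015 0 0 0; 0 0 -0.02 0 0 0; 0 0 -0.025 0 0 0; 0 0 -0.03 0 0 0;0 0 -0.034 0 0 0;0 0 -0.034 0 0 0",
)

```text
time: 7.85
eef_pos: [0.4825, -0.116, 0.0969]
tcp_rot: [-0.193, 0.981, 0.0, -0.0]
contact_force: [0.6, -0.1, -1.5]
opening: 0.173
```

Emit:
jog_arm(
  commands="0 0 -0.003 0 0 0; 0 0 -0.005 0 0 0; 0 0 -0.006 0 0 0; 0 0 -0.007 0 0 0; 0 0 -0.008 0 0 0;0 0 -0.008 0 0 0",
)

```text
time: 8.6
eef_pos: [0.4828, -0.1161, 0.0907]
tcp_rot: [-0.193, 0.981, 0.0, -0.0]
contact_force: [-3.6, 2.2, 5.8]
opening: 0.173
```

Emit:
jog_arm(
  commands="0 0 -0.002 0 0 0; 0 0 -0.004 0 0 0; 0 0 -0.004 0 0 0",
)

```text
time: 8.98
eef_pos: [0.4829, -0.1161, 0.0906]
tcp_rot: [-0.193, 0.981, 0.001, -0.002]
contact_force: [-15.5, 6.0, 27.7]
opening: 0.176
```

Emit:
jog_arm(
  commands="0 0 0.004 0 0 0; 0 0 0.004 0 0 0; 0 0 0.004 0 0 0; 0 0 0.004 0 0 0; 0 0 0.004 0 0 0",
  gripper=60,
)

```text
time: 9.6
eef_pos: [0.4825, -0.116, 0.0889]
tcp_rot: [-0.193, 0.981, 0.0, -0.0]
contact_force: [-1.0, -0.5, 0.3]
opening: 0.6
```

Emit:
jog_arm(
  commands="0 0 0.02 0 0 0; 0 0 0.06 0 0 0; 0 0 0.11 0 0 0; 0 0 0.16 0 0 0; 0.01 0.06 0.17 0 0 -0.1; 0.03 0.12 0.17 0 0 -0.3;0.03 0.17 0.17 0 0 -0.5;0.03 0.17 0.17 0 0 -0.536;0.03 0.17 0.17 0 0 -0.536",
)

```text
time: 10.72
eef_pos: [0.5126, 0.0547, 0.259]
tcp_rot: [0.072, 0.997, -0.0, -0.0]
contact_force: [0.1, 0.4, 0.5]
opening: 0.598
```

```bash
python3 - <<'E'
from h import *
d=cam('scene'); t=cam('top'); np.savez('scene3.npz',**d); np.savez('top3.npz',**t)
f=lambda i,a,b,c,e:cv2.resize(i[a:b,c:e,::-1],(400,400),interpolation=cv2.INTER_CUBIC)
cv2.imwrite('pics/g3.png',np.hstack([f(d['frame'],80,200,220,340),f(t['frame'],200,340,310,450)]))
for n,c in(('s',d),('t',t)):
    W=pts(c)
    for r in ((.005,0,'face'),):
        m=(np.hypot(W[...,0]-.482,W[...,1]+.117)<.06)&(W[...,2]>.05)
        z=W[m][:,2]; print(n,np.histogram(z*1000,bins=np.arange(60,130,2)))
E
```

```text
s (array([  0,   0,   0,   0,   4,   1,   4,   5,  70, 456, 539, 139,  66,
        16,  10,  13,   7,  12,   7,  18,   6,   7,  14,  16,  44,  37,
         8,   0,   0,   0,   0,   0,   0,   0]), array([ 60,  62,  64,  66,  68,  70,  72,  74,  76,  78,  80,  82,  84,
        86,  88,  90,  92,  94,  96,  98, 100, 102, 104, 106, 108, 110,
       112, 114, 116, 118, 120, 122, 124, 126, 128]))
t (array([  0,   0,   4,   9,   2,   2,  11,  66, 310, 672, 597, 297, 116,
        25,   6,   2,   4,   1,   2,   2,   2,   2,   9,  26,  49,  41,
        17,   2,   0,   0,   0,   0,   0,   0]), array([ 60,  62,  64,  66,  68,  70,  72,  74,  76,  78,  80,  82,  84,
        86,  88,  90,  92,  94,  96,  98, 100, 102, 104, 106, 108, 110,
       112, 114, 116, 118, 120, 122, 124, 126, 128]))
```

View pics/g3.png

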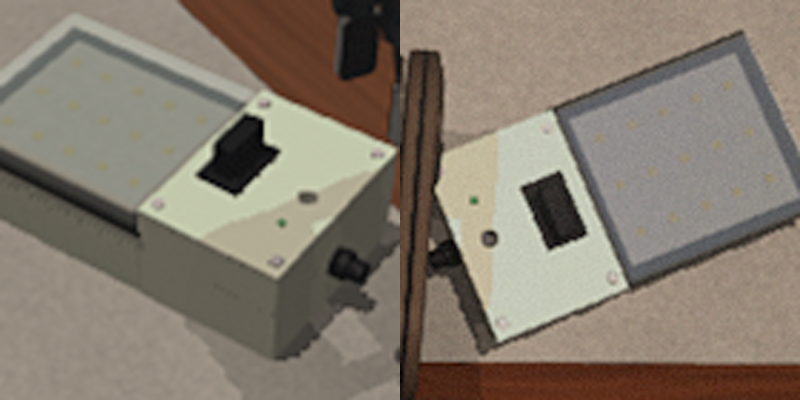

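Emit:
jog_arm(
  commands="0.01 0.05 0 0 0 0; 0.025 0.1 0 0 0 0; 0.04 0.15 0 0 0 0; 0.045 0.185 0 0 0 0; 0.045 0.185 -0.03 0 0 0; 0.045 0.185 -0.06 0 0 0;0.045 0.185 -0.06 0 0 0",
)

```text
time: 11.7
eef_pos: [0.5562, 0.2376, 0.1959]
tcp_rot: [0.074, 0.997, -0.001, -0.003]
contact_force: [-1.0, -0.7, -0.2]
opening: 0.602
```

```bash
python3 - <<'E'
from h import *
d=cam('scene'); t=cam('top')
f=lambda i,a,b,c,e:cv2.resize(i[a:b,c:e,::-1],(400,400),interpolation=cv2.INTER_CUBIC)
cv2.imwrite('pics/g4.png',np.hstack([f(d['frame'],180,320,300,440),f(t['frame'],170,310,130,270)]))
E
```

```text
(no output)
```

View pics/g4.png

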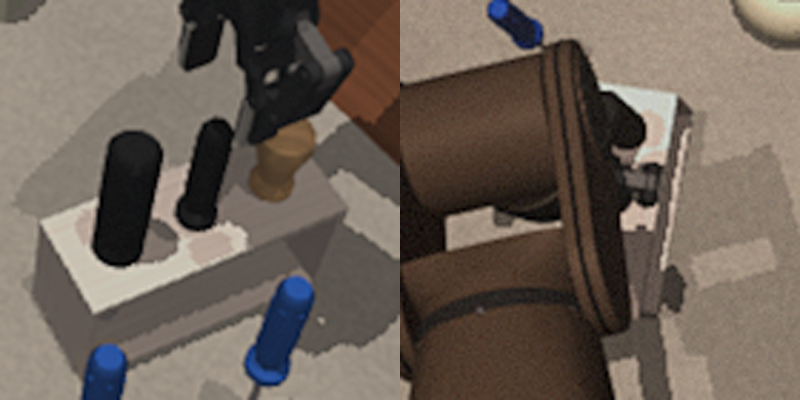

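Emit:
jog_arm(
  commands="0 0 0 0 0 0; 0 0 -0.02 0 0 0; 0 0 -0.04 0 0 0; 0 0 -0.055 0 0 0; 0 0 -0.062 0 0 0;0 0 -0.062 0 0 0",
)

```text
time: 12.55
eef_pos: [0.5573, 0.2389, 0.1364]
tcp_rot: [0.074, 0.997, -0.0, -0.001]
contact_force: [-0.6, 0.1, -0.1]
opening: 0.601
```

```bash
python3 - <<'E'
from h import *
d=cam('scene'); t=cam('top'); s=get_state(); print(s['eef_pos'],s['contact_force'])
f=lambda i,a,b,c,e:cv2.resize(i[a:b,c:e,::-1],(400,400),interpolation=cv2.INTER_CUBIC)
cv2.imwrite('pics/g5.png',np.hstack([f(d['frame'],180,320,300,440),f(t['frame'],170,310,130,270)]))
E
```

```text
[0.5581831  0.23908689 0.13785549] [-0.04214309 -0.32219512  0.03569521]
```

View pics/g5.png

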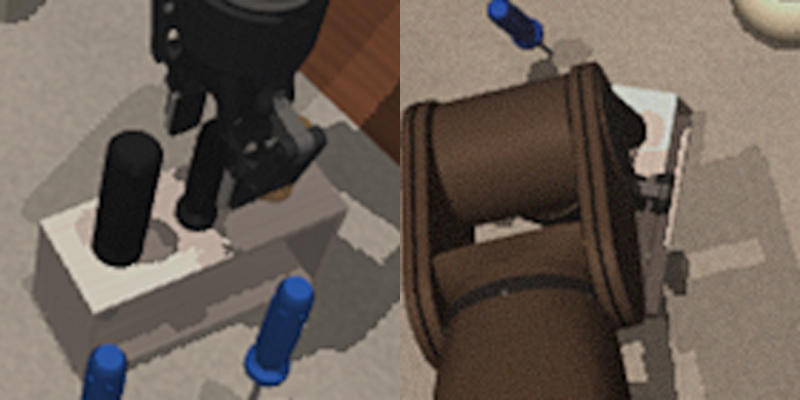

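The fingers straddle the screwdriver's handle (scene crop ~(205,160)) and the neighbouring tools are clear. Now I close the gripper.

Emit:
jog_arm(
  commands="0 0 0 0 0 0;0 0 0 0 0 0;0 0 0 0 0 0;0 0 0 0 0 0;0 0 0 0 0 0;0 0 0 0 0 0;0 0 0 0 0 0",
  gripper=0,
  grip_force=80,
)

```text
time: 13.52
eef_pos: [0.5581, 0.2391, 0.1379]
tcp_rot: [0.074, 0.997, 0.0, 0.0]
contact_force: [-0.4, 0.7, 4.2]
opening: 0.22
```

Emit:
jog_arm(
  commands="0 0 0.01 0 0 0;0 0 0.03 0 0 0;0 0 0.06 0 0 0;0 0 0.09 0 0 0;0 0 0.115 0 0 0;0 0 0.13 0 0 0;0 0 0.13 0 0 0",
)

```text
time: 14.4
eef_pos: [0.5583, 0.2391, 0.2692]
tcp_rot: [0.074, 0.997, 0.0, 0.001]
contact_force: [-0.5, -0.2, -1.7]
opening: 0.215
```

```bash
python3 - <<'E'
from h import *
d=cam('scene'); t=cam('top'); s=get_state(); print(s['eef_pos'],s['contact_force'])
f=lambda i,a,b,c,e:cv2.resize(i[a:b,c:e,::-1],(400,400),interpolation=cv2.INTER_CUBIC)
cv2.imwrite('pics/g6.png',np.hstack([f(d['frame'],160,320,280,440),f(t['frame'],170,310,130,270)]))
E
```

```text
[0.55724438 0.23881007 0.26637966] [ 0.00331291  0.40975602 -0.70437168]
```

View pics/g6.png

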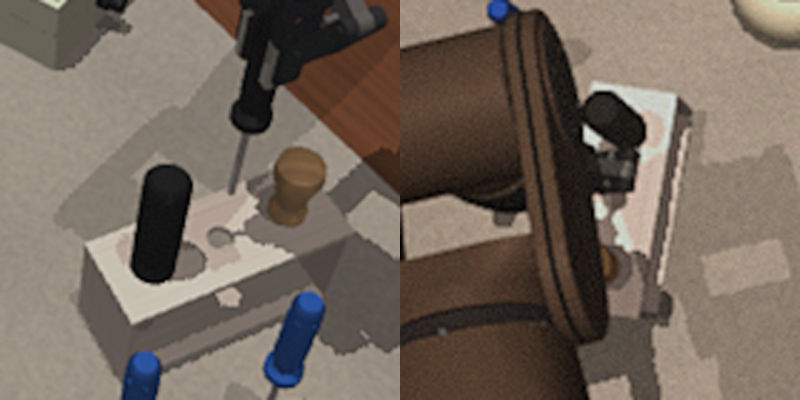

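Emit:
jog_arm(
  commands="0 -0.05 0.01 0 0 0;-0.01 -0.1 0.01 0 0 0;-0.03 -0.15 0.01 0 0 0;-0.05 -0.2 0.01 0 0 0;-0.07 -0.25 0.01 0 0 0;-0.0965 -0.305 0 0 0 0;-0.0965 -0.305 -0.02 0 0 0;-0.0965 -0.305 -0.03 0 0 0;-0.0965 -0.305 -0.03 0 0 0;-0.0965 -0.305 -0.03 0 0 0",
)

```text
time: 15.75
eef_pos: [0.4617, -0.0655, 0.2377]
tcp_rot: [0.073, 0.997, -0.0, 0.0]
contact_force: [-0.0, 0.6, 0.1]
opening: 0.216
```

```bash
python3 - <<'E'
from h import *
d=cam('scene'); t=cam('top'); s=get_state(); print(s['eef_pos'],s['contact_force'],s['tcp_rot'])
np.savez('scene7.npz',**d)
f=lambda i,a,b,c,e:cv2.resize(i[a:b,c:e,::-1],(400,400),interpolation=cv2.INTER_CUBIC)
cv2.imwrite('pics/g7.png',np.hstack([f(d['frame'],80,180,260,360),f(t['frame'],200,340,290,430)]))
p=s['eef_pos']; 
def pr(X):
    P=d['R']@np.array(X)+d['t']; return P[:2]/P[2]*d['fx']+[d['cx'],d['cy']]
print('tip pred',pr(p-[0,0,.128]),'hole',pr([.4609,-.0665,.08]))
print([ (pr(x)-[260,80])*4 for x in (p-[0,0,.128],[.4609,-.0665,.08])])
E
```

```text
[ 0.461825   -0.06559781  0.23807226] [ 0.258472    0.16016735 -1.29738979] [ 7.31235760e-02  9.97322698e-01 -2.04068171e-04  5.81232728e-04]
tip pred [312.55766178 128.83845979] hole [311.87470453 138.78855699]
[array([210.2306471 , 195.35383914]), array([207.49881812, 235.15422798])]
```

View pics/g7.png

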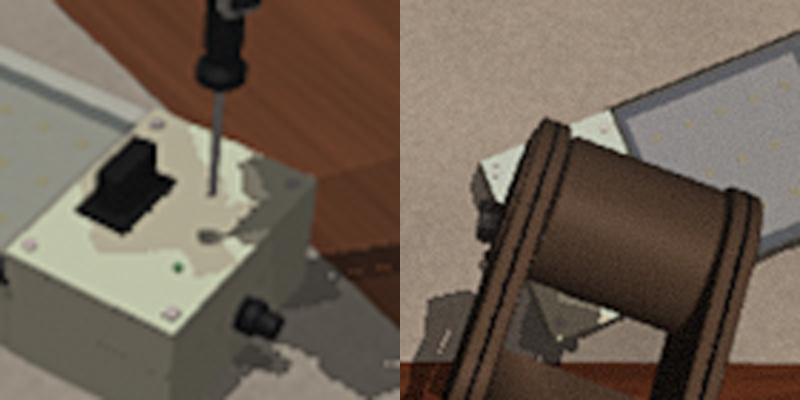

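Emit:
jog_arm(
  commands="0 -0.001 -0.01 0 0 0;0 -0.001 -0.02 0 0 0;0 -0.001 -0.025 0 0 0;0 -0.001 -0.025 0 0 0",
)

```text
time: 16.35
eef_pos: [0.4608, -0.0669, 0.2114]
tcp_rot: [0.074, 0.997, 0.0, -0.001]
contact_force: [1.1, -0.1, -1.0]
opening: 0.216
```

```bash
python3 - <<'E'
from h import *
d=cam('scene'); s=get_state(); print(s['eef_pos'],s['contact_force'],s['tcp_rot'])
cv2.imwrite('pics/g8.png',cv2.resize(d['frame'][110:170,280:340,::-1],(600,600),interpolation=cv2.INTER_CUBIC))
E
```

```text
[ 0.46110437 -0.06703401  0.21201884] [-0.12222495  0.24519224 -0.90538034] [ 7.38283765e-02  9.97270913e-01  7.75454284e-05 -3.01003094e-04]
```

View pics/g8.png

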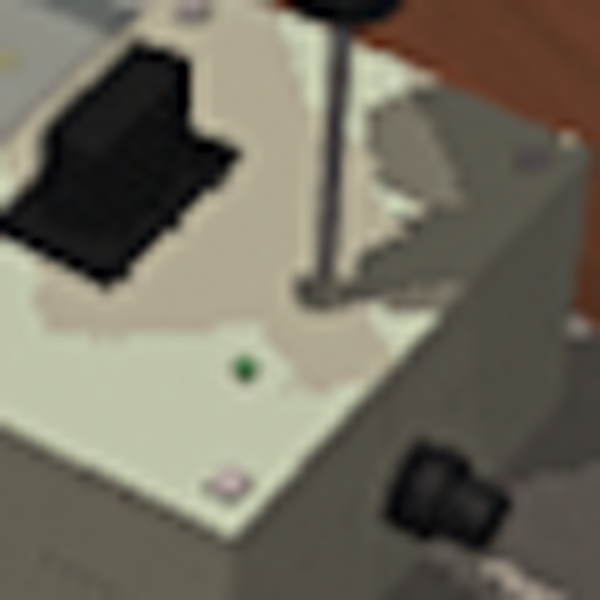

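Emit:
jog_arm(
  commands="0 0 -0.004 0 0 0;0 0 -0.008 0 0 0;0 0 -0.012 0 0 0;0 0 -0.012 0 0 0",
)

```text
time: 16.9
eef_pos: [0.4609, -0.067, 0.1998]
tcp_rot: [0.074, 0.997, 0.0, -0.0]
contact_force: [0.5, 0.3, -0.0]
opening: 0.212
```

Emit:
jog_arm(
  commands="0 0 -0.002 0 0 0;0 0 -0.004 0 0 0;0 0 -0.005 0 0 0;0 0 -0.006 0 0 0;0 0 -0.006 0 0 0;0 0 -0.006 0 0 0",
)

```text
time: 17.65
eef_pos: [0.4614, -0.0671, 0.1946]
tcp_rot: [0.074, 0.997, -0.0, 0.0]
contact_force: [-0.6, 0.8, 1.1]
opening: 0.216
```

Emit:
jog_arm(
  commands="0 0 -0.001 0 0 0;0 0 -0.002 0 0 0;0 0 -0.003 0 0 0;0 0 -0.003 0 0 0;0 0 -0.003 0 0 0",
)

```text
time: 18.27
eef_pos: [0.4614, -0.0671, 0.1916]
tcp_rot: [0.074, 0.997, -0.0, 0.0]
contact_force: [-1.1, 0.8, 3.7]
opening: 0.213
```

Emit:
jog_arm(
  commands="0 0 -0.001 0 0 0;0 0 -0.0015 0 0 0;0 0 -0.002 0 0 0;0 0 -0.002 0 0 0;0 0 -0.002 0 0 0",
)

```text
time: 18.9
eef_pos: [0.4619, -0.0672, 0.1909]
tcp_rot: [0.074, 0.997, -0.0, 0.001]
contact_force: [-1.5, 0.6, 9.3]
opening: 0.214
```

Emit:
jog_arm(
  commands="0 0 -0.0005 0 0 0;0 0 -0.0005 0 0 0;0 0 -0.0005 0 0 0;0 0 -0.0005 0 0 0;0 0 -0.0005 0 0 0;0 0 -0.0005 0 0 0;0 0 -0.0005 0 0 0;0 0 -0.0005 0 0 0",
)

```text
time: 19.9
eef_pos: [0.462, -0.0673, 0.1908]
tcp_rot: [0.074, 0.997, -0.0, 0.001]
contact_force: [-1.9, 1.2, 10.8]
opening: 0.215
```

```bash
python3 - <<'E'
from h import *
d=cam('scene'); s=get_state(); print(s['eef_pos'],s['contact_force'],s['tcp_rot'])
cv2.imwrite('pics/g9.png',cv2.resize(d['frame'][60:340,180:460,::-1],(600,600),interpolation=cv2.INTER_CUBIC))
W=pts(d); c=np.array([.482,-.1165])
for nm,lo,hi in(('flange/face',.07,.09),('grip top',.104,.116)):
    m=(np.hypot(W[...,0]-c[0],W[...,1]-c[1])<.03)&(W[...,2]>lo)&(W[...,2]<hi); print(nm,m.sum(),np.median(W[m],0))
E
```

```text
[ 0.46201019 -0.06722706  0.19081847] [-0.75396337  1.04937147 10.01226582] [ 7.38014512e-02  9.97272514e-01 -1.71526384e-04  9.21644137e-04]
flange/face 258 [ 0.48544653 -0.10663673  0.08258489]
grip top 115 [ 0.48374938 -0.11590013  0.10974566]
```

View pics/g9.png

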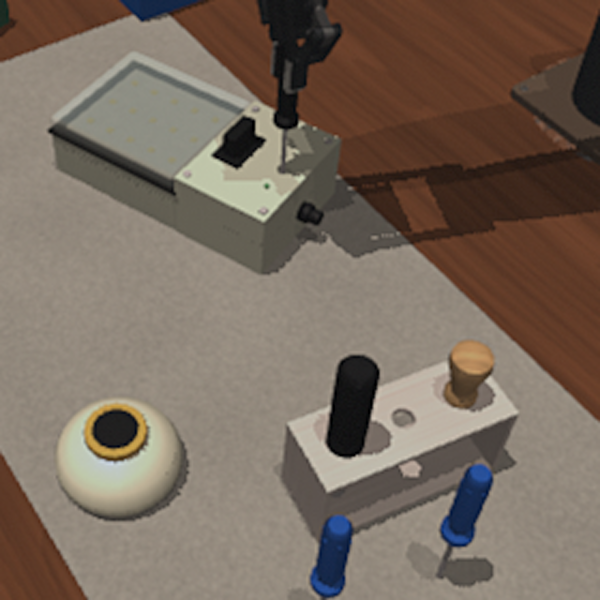

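```bash
python3 -c "
from plant import ctrl; print(ctrl.sign_off())"
```

```text
the job is handed in; nothing more can be done
None
```

I slid the cassette home in the well, took the slim black screwdriver from the middle hole of the rack, and am holding the test button down with its blade. I handed the job in at about 20 s of the 58 s allowed; it reported no verdict.

**Cassette:** Pressing it down with 28 N moved it only 0.1 mm further. The top of its grip measured 110 mm above the bench, which is what full depth should give. The fingers let go of it and did not touch it again.

**Button:** The force rose from 3.7 N to 9.3 N over the last 0.7 mm, which shows the hard stop, and then held at about 10 N with the tool upright. I worked out the blade tip at about 63 mm above the bench from the grasp height; 64 mm is fully down. I had no direct reading of the button's travel.

**Other things:** The last picture shows the nut driver, the reamer, the shade and the blue look-alikes where they started.

**Disagreements:** The two cameras differed by 1 to 3 mm sideways on most things. I used averages and the arm's own reading when the cassette was home. Both fits then went in without any sideways jam.

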